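Lay the hand tools in order of length on the tool rest

ROBOT

A 6-joint arm with a two-finger parallel gripper is mounted at the origin on a cart in front of the work surface, level with it; the furniture and walls round the work are solid. World frame = base frame: x ahead of the robot, y to its left, z up, the work surface at z = 0. Lengths are in m, angles in degrees, forces in N, time in s.
With the tool pointing down it reaches from about 0.4 to 0.825 m from the base axis. Payload 7 kg.
Tool frame: the origin (TCP) lies at the centre of the arm's flange, where the gripper is bolted on; the fingertips stand 178 mm ahead of it and the grasp point (between the pads) lies 159 mm ahead of it (tip_reach is the distance from the TCP to the fingertips, in m); z points along the fingers, y is the line along which they close (so a half turn about z gives the same grasp; the last joint's range is limited). The gripper opens to 88 mm and grips with 3 to 60 N. Pads are 19 mm wide; open, the fingers measure 130 mm over their backs; the gripper's body (78 mm by 193 mm) begins 47 mm behind the grasp point.
Start: joints at [-50.013, 20.546, 0.682, 0, -70.136, -16.507], TCP at [0.269, -0.619, 0.405] pointing down, gripper open.
Joint ranges: [-176.03, 176.03], [-82.01, 121.73], [-58.28, 71.71], [-173.87, 95.51], [-174.79, -0.11], [-173.66, 173.66]. Speed limits (degrees/s): [136.94, 136.94, 172.46, 180, 180, 180].

INTERFACE

Orientations are given as [roll, pitch, yaw] about the fixed x, y, z axes, in that order (R = Rz(yaw) Ry(pitch) Rx(roll)).
In Python, from plant import * gives the robot as it stands.
- The arm moves only by the shell command python3 -m handwheel 'ROWS'. ROWS is JSON, a list of rows, each a list of 7 numbers: the opening, from -1 (shut) to 1 (fully open), then the shift along the tool's x, y, z as a fraction of full scale, then the turn, a rotation vector about the tool's x, y, z as a fraction of full scale. A call has 1 to 5 rows; each row shifts and turns the commanded pose from where the row before left it, along the tool's axes as they then stand; what a row does not reach is not made up. Full scale, the value 1, is 0.025 m for a shift and 6 degrees for a turn. A row lasts 1/8 s, in which the tool goes at most 62.5 mm and 10.7 degrees, less where a joint would pass 70% of its speed; a pose out of reach is approached as far as the arm can. A call with a number of a shift or a turn outside -1 to 1 is refused whole. A call with a gripper value outside its range is refused whole. The fingers move at their own pace and stop on an object; the grip force is fixed at half the most. Time passes only in rows, so rows that do not move let the fingers close. It gives the time, the measured TCP pose, the force, the opening and the grip force at its end, in the units of the state.
- get_obs(): the state, without advancing time (a new reading comes with each control period).
- snapshot(name): name is "side" or "top" or "wrist"; returns a dict with "color" (384x512x3 uint8, red, green, blue), "fx", "fy", "cx", "cy" (pixels), "k1" (the pictures are not rectified: a ray, as slopes to the right and down, at radius r is drawn at 1 + k1 r^2 times it, then the intrinsics apply), "R" (3x3) and "t" (3): a world point X has camera coordinates R X + t; the wrist camera has in their place "tool_from_camera" (4x4, takes a point from camera to tool coordinates, whose origin is the TCP and whose axes are the flange's). Camera axes: x right, y down, z forward; pixel columns grow to the right and rows downward; lengths in m; the calibration is good to about 2 mm. A picture is of the moment at which its call begins: read the wrist's pose just before it. There is no depth.
- close_job(): hands the job in; it is judged then, once.
The state is a dict: "clock": time; "joint_pos": joint angles; "qvel": joint speeds; "tau": joint torques, N m; "tool_pos": TCP position; "orientation": TCP orientation; "force": force on the tool from outside, world axes, zero at the start; "moment": the same for the moment, N m; "opening": finger opening in m; "gripper_force": force on a finger pad.
Only numpy, scipy, OpenCV 4.12 (cv2) and the standard library are available. Lean on these libraries where they do the work, as an engineer would, in place of code of your own. Each camera call takes 0.05 s, during which the arm holds its last target. There are 200 camera calls.

TASK

The file, the longest, and the black torch, the shortest, already lie in the two end notches of the tool rest: lay the three screwdrivers and the marker in the four empty notches between them, one to a notch, so that the row runs in order of length from the file down to the torch. Each tool lies down in its notch in both combs: the screwdrivers with the handle in the near comb, towards the robot's side like the file's, the blade in the far one and the front end of the handle between the combs, the marker centred across the combs. Leave the file, the torch, the padlock and the tin where they lie.

Things in the scene. Friction and masses are not known exactly. Their poses are not given: they have to be found in the camera images.
- tool_rest: fixed black board, 150x374 mm, top at z 8, with two 12 mm thick light-wood combs, 40 high, along its y at x -125 (near) and -25. Origin: middle of the board's far edge, on the bench; x points away from the robot. Six notches in each, at y +-30, +-90, +-150: mouth 48, sloping to a flat floor 20 wide at z 24. Fingers fit between the combs. File and torch fill the end notches, either way round.
- blue_grip (a point): screwdriver with blue handle, 213 mm long, about 90 g, lying on the bench, handle towards the robot. The point lies in the handle, 30 mm behind its front end, near the balance point, half-way up (15 mm above the bench; 35 mm when it lies in a notch, the blade sinking a little); y points to the handle's butt, z up. Handle 28 mm thick, 30 high, 94 long; blade 6.4 mm thick, its tip at y = -149 mm. Grip across the handle at the point.
- red_grip (a point): screwdriver with red handle, 193 mm long, about 90 g, lying on the bench, handle towards the robot. The point lies in the handle, 30 mm behind its front end, near the balance point, half-way up (15 mm above the bench; 35 mm when it lies in a notch, the blade sinking a little); y points to the handle's butt, z up. Handle 28 mm thick, 30 high, 94 long; blade 6.4 mm thick, its tip at y = -129 mm. Grip across the handle at the point.
- amber_grip (a point): screwdriver with yellow handle, 168 mm long, about 90 g, lying on the bench, handle towards the robot. The point lies in the handle, 30 mm behind its front end, near the balance point, half-way up (15 mm above the bench; 35 mm when it lies in a notch, the blade sinking a little); y points to the handle's butt, z up. Handle 28 mm thick, 30 high, 93 long; blade 6.4 mm thick, its tip at y = -104 mm. Grip across the handle at the point.
- marker_grip (a point): felt marker, blue with a white band, 135 mm long, 17 mm thick, about 18 g, lying on the bench; the point is its centre, 8.5 mm above what it lies on; its y axis runs along it. Grip it across the barrel at its centre, from above.
- file_mid (a point): flat file, 273 mm long, 25 mm thick wooden handle 100 mm long, lying in one of the two end notches of the tool rest, handle towards the robot's side, its top 50 mm above the bench; the point is its middle, its y axis runs towards the handle. It stays.
- torch_mid (a point): black torch, 126 mm long, 33 mm thick, lying in the other end notch of the tool rest, its top 57 mm above the bench; the point is its centre, its y axis runs along it. It stays.
- padlock: brass padlock, 68 x 42 x 16 mm, lying flat on the bench to the right of the lidded clear box (165 mm high, fixed) that stands just beyond the blades of the loose tools; origin at the centre of its underside. It stays.
- tin: round red tin with lid, 66 mm across, 36 mm high, standing on the bench beyond the loose tools; origin at the centre of its underside. It stays.

How it is judged:
By the outcome, as a careful person would: the job done as asked, in the order asked, and still so for the second after the job is handed in, with the robot touching nothing.
It also fails if it takes over 120 s, if anything falls off the work surface, if the arm or the gripper's body presses on something with over 40 N, if the wrist force passes 120 N, or if a joint passes its speed limit or range.

## Working session

There is one attempt and no reset: what is moved stays moved. The work goes in short steps, Python scripts to look and compute and a shell command to move; the robot and the scene stay as the last step left them, time stands still between calls to the robot, and variables do not carry over. Pictures are saved under pics/ and viewed, at most 14 in all, crops included, and the job is handed in when it is done.

```bash
mkdir -p pics; ls; python3 - <<'E'
from plant import *
import cv2
o=get_obs();print({k:o[k] for k in('clock','tool_pos','orientation','opening','force')})
for n in('top','side'):
    s=snapshot(n);cv2.imwrite(f'pics/{n}0.png',s['color'][:,:,::-1]);print({k:v for k,v in s.items() if k!='color'})
s=snapshot('wrist');print(s['tool_from_camera'],s['fx'],s['k1'])
E
```

```text
pics
{'clock': 0.0, 'tool_pos': array([ 0.26884935, -0.61893797,  0.40374218]), 'orientation': array([ 1.79907161e+02, -8.68126324e-03, -1.56529029e+02]), 'opening': 0.08770043216705012, 'force': array([-0.21983139, -0.30394275,  0.0025507 ])}
{'fx': 465.5587079055658, 'fy': 465.5587079055658, 'cx': 251.85043988992135, 'cy': 181.2499200142707, 'k1': -0.07340640097250999, 'R': array([[-0.00358556, -0.99998373, -0.00443603],
       [-0.98668779,  0.00425906, -0.1625702 ],
       [ 0.16258645,  0.00379407, -0.98668701]]), 't': array([0.00816561, 0.53143388, 1.55264671])}
{'fx': 381.69306068256145, 'fy': 381.69306068256145, 'cx': 262.7836214146469, 'cy': 188.9468664447844, 'k1': -0.0050003893047345935, 'R': array([[ 0.97340436,  0.22906624,  0.00355096],
       [ 0.16426299, -0.68705433, -0.70779518],
       [-0.15969228,  0.68955421, -0.70640879]]), 't': array([-0.52471456, -0.02848236,  1.23421575])}
[[ 8.66447306e-05 -9.65291929e-01 -2.61173283e-01  7.00585823e-02]
 [ 9.99999979e-01  1.31586657e-04 -1.54590121e-04  4.25410586e-04]
 [ 1.83591516e-04 -2.61173264e-01  9.65291921e-01  1.92049213e-02]
 [ 0.00000000e+00  0.00000000e+00  0.00000000e+00  1.00000000e+00]] 281.1688584326937 0.01926153122074602
```

View pics/top0.png

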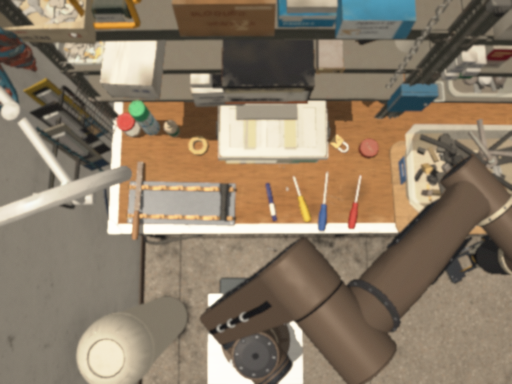

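View pics/side0.png

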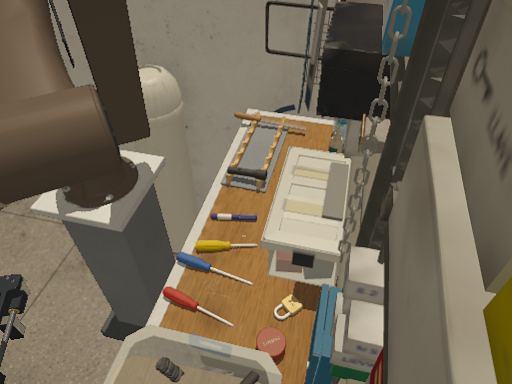

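The top view shows the file at the left (+y) end of the rest (col 138) and the torch at the right (col 226). The loose tools are marker (270,200), yellow (302,200), blue (324,200) and red (356,200). So the order from the file is blue at +90, red at +30, amber at -30 and marker at -90. I'll turn the tool to yaw 180 and move above the loose tools.

```bash
python3 -m handwheel '[[1,0,0,0,0,0,0.98],[1,0,0,0,0,0,0.98],[1,0,0,0,0,0,0.98],[1,0,0,0,0,0,0.98],[1,-0.4,1,0,0,0,0]]'
for i in 1 2 3; do python3 -m handwheel '[[1,-0.45,1,0,0,0,0],[1,-0.45,1,0,0,0,0],[1,-0.45,1,0,0,0,0],[1,-0.45,1,0,0,0,0],[1,-0.45,1,0,0,0,0]]' ; done
python3 -m handwheel '[[1,-0.45,1,0,0,0,0],[1,-0.45,1,0,0,0,0],[1,0,0,0,0,0,0],[1,0,0,0,0,0,0]]'
cat > h.py <<'E'
from plant import *
import cv2,numpy as np
from scipy.spatial.transform import Rotation as Ro
def shot(n,save=None):
    o=get_obs();s=snapshot(n)
    if n=='wrist':
        T=np.eye(4);T[:3,:3]=Ro.from_euler('xyz',o['orientation'],degrees=True).as_matrix();T[:3,3]=o['tool_pos']
        M=T@s['tool_from_camera'];s['Rc'],s['c']=M[:3,:3],M[:3,3]
    else: s['Rc']=s['R'].T;s['c']=-s['R'].T@s['t']
    s['o']=o
    if save:cv2.imwrite('pics/'+save,s['color'][:,:,::-1])
    return s
def K(s):return np.array([[s['fx'],0,s['cx']],[0,s['fy'],s['cy']],[0,0,1.]])
def rays(s,uv):
    p=cv2.undistortPoints(np.array(uv,float).reshape(-1,1,2),K(s),np.array([s['k1'],0,0,0.])).reshape(-1,2)
    return np.c_[p,np.ones(len(p))]@s['Rc'].T
def plane(s,uv,z):
    d=rays(s,uv);return s['c']+d*((z-s['c'][2])/d[:,2:])
def tri(s1,a,s2,b):
    out=[]
    for d,e in zip(rays(s1,a),rays(s2,b)):
        k=np.linalg.lstsq(np.c_[d,-e],s2['c']-s1['c'],rcond=None)[0]
        p,q=s1['c']+k[0]*d,s2['c']+k[1]*e;out.append(np.r_[(p+q)/2,np.linalg.norm(p-q)])
    return np.array(out)
HS={'blue':((102,110,60),(122,255,255)),'red':((174,150,60),(180,255,255)),'amber':((22,150,120),(32,255,255))}
E
python3 - <<'E'
from h import *
import pickle
s=shot('wrist','w1.png');pickle.dump(s,open('w1.pkl','wb'));print(s['o']['tool_pos'],s['o']['orientation'],s['o']['clock'])
E
```

```text
clock: 0.78
tool_pos: [0.2785, -0.5946, 0.4036]
orientation: [179.9, -0.1, 179.8]
force: [1.2, 0.9, -0.8]
opening: 0.088
gripper_force: 0.0
clock: 1.4
tool_pos: [0.3355, -0.4682, 0.4044]
orientation: [180.0, -0.0, 180.0]
force: [-0.4, -0.7, 0.4]
opening: 0.0879
gripper_force: 0.0
clock: 2.02
tool_pos: [0.3918, -0.3433, 0.4045]
orientation: [180.0, -0.0, 180.0]
force: [1.0, -0.2, 0.1]
opening: 0.0876
gripper_force: 0.0
clock: 2.65
tool_pos: [0.4481, -0.2183, 0.4046]
orientation: [180.0, -0.0, 180.0]
force: [0.6, 0.2, 0.4]
opening: 0.0877
gripper_force: 0.0
clock: 3.15
tool_pos: [0.4703, -0.1693, 0.4045]
orientation: [180.0, -0.0, 180.0]
force: [-0.6, -0.0, 0.6]
opening: 0.0875
gripper_force: 0.0
[ 0.47031549 -0.16925929  0.40451647] [ 1.79999559e+02 -2.56082049e-02  1.79987250e+02] 3.15
```

View pics/w1.png

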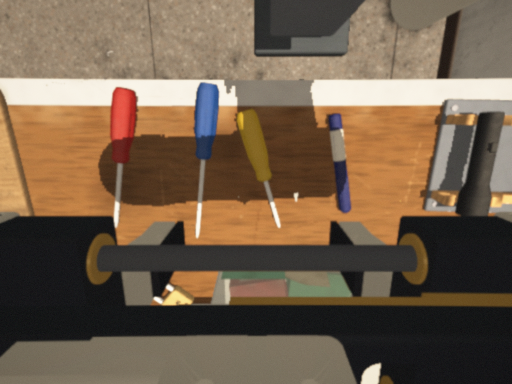

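The wrist view shows the red handle at (123,125), blue (207,120), yellow (255,145), marker (340,162) and torch (485,165). Next are views for triangulating the tools and the rest.

```bash
cat > snap.py <<'E'
import sys,pickle
from h import *
n=sys.argv[1];s=shot('wrist',n+'.png');pickle.dump(s,open(n+'.pkl','wb'));print(s['o']['tool_pos'])
E
python3 -m handwheel '[[1,0,1,0,0,0,0],[1,0,1,0,0,0,0],[1,0,1,0,0,0,0],[1,0,0,0,0,0,0],[1,0,0,0,0,0,0]]' >/dev/null; python3 snap.py w2
python3 -m handwheel '[[1,0,1,0,0,0,0],[1,0,1,0,0,0,0],[1,0,1,0,0,0,0],[1,0,1,0,0,0,0],[1,0,1,0,0,0,0]]' >/dev/null
python3 -m handwheel '[[1,0,1,0,0,0,0],[1,0,1,0,0,0,0],[1,0,1,0,0,0,0],[1,0,1,0,0,0,0],[1,0,1,0,0,0,0]]' >/dev/null
python3 -m handwheel '[[1,0,0,0,0,0,0],[1,0,0,0,0,0,0]]' >/dev/null; python3 snap.py w3
python3 -m handwheel '[[1,0,1,0,0,0,0],[1,0,1,0,0,0,0],[1,0,1,0,0,0,0],[1,0,0,0,0,0,0],[1,0,0,0,0,0,0]]'; python3 snap.py w4
python3 -c "
import cv2,numpy as np
a=cv2.imread('pics/w3.png')[:260];b=cv2.imread('pics/w4.png')[:260]
cv2.imwrite('pics/w34.png',cv2.resize(np.vstack([a,b]),(590,600)))"
```

```text
[ 0.47039553 -0.0948017   0.40469119]
[0.47081628 0.1550421  0.40444239]
clock: 6.05
tool_pos: [0.4707, 0.2306, 0.4045]
orientation: [-180.0, -0.0, 180.0]
force: [0.6, -1.2, 0.0]
opening: 0.0873
gripper_force: 0.0
[0.47070834 0.23060539 0.40449576]
```

View pics/w34.png

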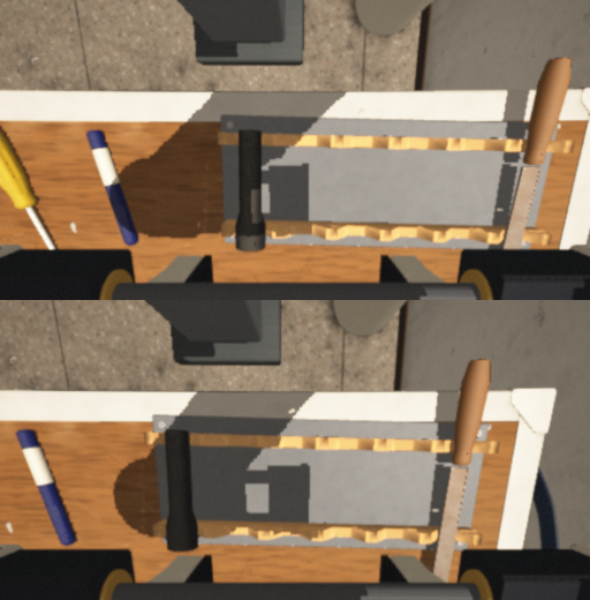

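The w3/w4 views show the whole rest, with the torch at the left and the file at the right. The combs run at rows 137 and 235 in the upper picture. I'll enlarge it to measure.

```bash
python3 -c "
import cv2,numpy as np
a=cv2.imread('pics/w3.png')[90:220,180:500];b=cv2.imread('pics/w4.png')[90:220,120:440]
cv2.imwrite('pics/z.png',cv2.resize(np.vstack([a,b]),None,fx=2.3,fy=2.3,interpolation=cv2.INTER_CUBIC))"
```

```text
(no output)
```

View pics/z.png

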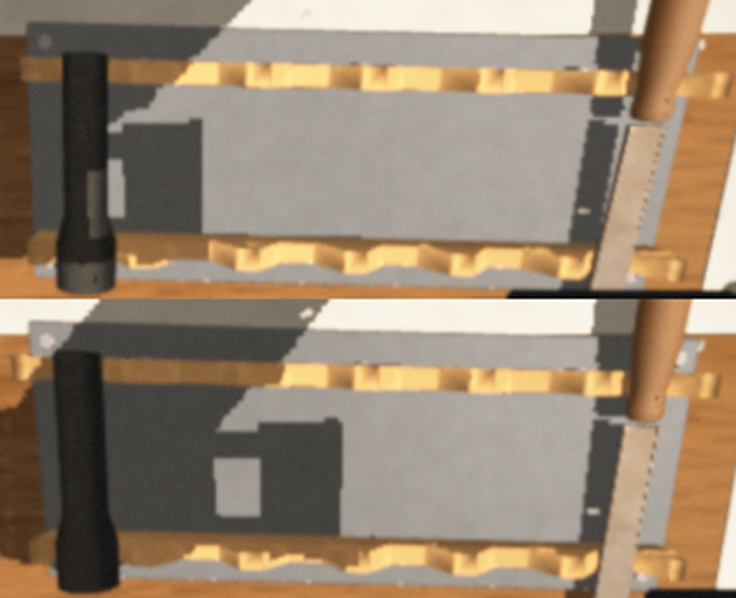

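```bash
cat > meas.py <<'E'
from h import *
import pickle
W={n:pickle.load(open(n+'.pkl','rb')) for n in('w1','w2','w3','w4')}
def cont(s,lo,hi):
    m=cv2.inRange(cv2.cvtColor(s['color'],cv2.COLOR_RGB2HSV),lo,hi);m[215:]=0
    m=cv2.morphologyEx(m,cv2.MORPH_CLOSE,np.ones((3,3)))
    c=max(cv2.findContours(m,cv2.RETR_EXTERNAL,cv2.CHAIN_APPROX_NONE)[0],key=cv2.contourArea)
    return c[:,0].astype(float)
def axis(p):
    r=cv2.minAreaRect((p[:,:2]*1000).astype(np.float32));b=cv2.boxPoints(r)/1000
    e=[b[1]-b[0],b[2]-b[1]];l=[np.linalg.norm(x) for x in e];i=int(np.argmax(l))
    a=e[i]/l[i];a=a*np.sign(a[0]);return np.array(r[0])/1000,a,max(l),min(l)
if __name__=='__main__':
    cs={}
    for n in('red','blue','amber'):
        c=[cont(W[w],*HS[n]) for w in('w1','w2')]
        cen=[np.array(cv2.minAreaRect(x.astype(np.float32))[0]) for x in c]
        t=tri(W['w1'],[cen[0]],W['w2'],[cen[1]])[0]
        for w,x in zip(('w1','w2'),c):
            o,a,L,wd=axis(plane(W[w],x,.015));g=o+a*.017
            print(n,w,'tri',t.round(4),'c',o.round(4),'L,w',round(L,3),round(wd,3),'grip',g.round(4),'ang',np.degrees(np.arctan2(a[1],a[0])).round(1))
    px={'nl':((28,24),(30,22)),'nr':((703,37),(703,41)),'fl':((35,276),(50,274))}
    for k,(a,b) in px.items():
        A=np.array(a)/2.3+[180,90];B=np.array(b)/2.3+[120,90]
        print(k,tri(W['w3'],[A],W['w4'],[B]).round(4),plane(W['w3'],[A],.008).round(4),plane(W['w4'],[B],.008).round(4))
    for w in('w2','w1'):
        s=W[w];x0,x1=((300,380) if w=='w1' else (215,295))
        h=cv2.cvtColor(s['color'],cv2.COLOR_RGB2HSV);m=cv2.inRange(h,(112,60,20),(135,255,255))|cv2.inRange(h,(0,0,120),(180,60,255))
        m[:108]=0;m[215:]=0;m[:,:x0]=0;m[:,x1:]=0;m=cv2.morphologyEx(m,cv2.MORPH_CLOSE,np.ones((5,5)))
        c=max(cv2.findContours(m,cv2.RETR_EXTERNAL,cv2.CHAIN_APPROX_NONE)[0],key=cv2.contourArea)[:,0].astype(float)
        cs[w]=np.array(cv2.minAreaRect(c.astype(np.float32))[0]);o,a,L,wd=axis(plane(s,c,.0085))
        print('marker',w,o.round(4),round(L,3),round(wd,3),np.degrees(np.arctan2(a[1],a[0])).round(1))
    print('marker tri',tri(W['w1'],[cs['w1']],W['w2'],[cs['w2']]))
E
python3 meas.py
```

```text
Traceback (most recent call last):
  File "meas.py", line 16, in <module>
    c=[cont(W[w],*HS[n]) for w in('w1','w2')]
       ~~~~^^^^^^^^^^^^^
  File "meas.py", line 7, in cont
    c=max(cv2.findContours(m,cv2.RETR_EXTERNAL,cv2.CHAIN_APPROX_NONE)[0],key=cv2.contourArea)
ValueError: max() iterable argument is empty
```

```bash
python3 - <<'E'
import cv2
h=cv2.cvtColor(cv2.imread('pics/w1.png'),cv2.COLOR_BGR2HSV)
for u,v in((123,125),(123,100),(207,120),(207,150),(255,145),(262,170),(338,125),(345,190),(340,155),(160,150)):print(u,v,h[v,u])
E
```

```text
123 125 [  3 180 228]
123 100 [  3 178 231]
207 120 [110 123 181]
207 150 [110 149  77]
255 145 [ 20 185 134]
262 170 [ 20 180 133]
338 125 [121  91 135]
345 190 [122  88 133]
340 155 [ 19  55 157]
160 150 [ 13 160  78]
```

```bash
sed -i "s/^HS=.*/HS={'blue':((104,85,50),(116,255,255)),'red':((0,160,80),(7,255,255)),'amber':((18,165,90),(30,255,255))}/" h.py; python3 meas.py
```

```text
red w1 tri [ 0.4117 -0.3402  0.0143  0.0005] c [ 0.4141 -0.3405] L,w 0.094 0.031 grip [ 0.4308 -0.3437] ang -11.0
red w2 tri [ 0.4117 -0.3402  0.0143  0.0005] c [ 0.4143 -0.3402] L,w 0.094 0.033 grip [ 0.431  -0.3435] ang -11.2
blue w1 tri [ 0.4062 -0.2352  0.0114  0.    ] c [ 0.4079 -0.2347] L,w 0.093 0.027 grip [ 0.4248 -0.2369] ang -7.6
blue w2 tri [ 0.4062 -0.2352  0.0114  0.    ] c [ 0.408  -0.2341] L,w 0.093 0.028 grip [ 0.4249 -0.2361] ang -6.7
amber w1 tri [ 4.371e-01 -1.721e-01  1.090e-02  3.000e-04] c [ 0.4382 -0.1714] L,w 0.095 0.028 grip [ 0.4545 -0.1667] ang 16.0
amber w2 tri [ 4.371e-01 -1.721e-01  1.090e-02  3.000e-04] c [ 0.4382 -0.1707] L,w 0.095 0.029 grip [ 0.4544 -0.1657] ang 17.2
nl [[0.381  0.0725 0.0046 0.0008]] [[0.3816 0.0732 0.008 ]] [[0.3808 0.0739 0.008 ]]
nr [[0.3905 0.4495 0.0028 0.0013]] [[0.39   0.4455 0.008 ]] [[0.3913 0.4465 0.008 ]]
fl [[0.5287 0.068  0.0061 0.0013]] [[0.5288 0.0684 0.008 ]] [[0.5274 0.069  0.008 ]]
marker w2 [ 0.4644 -0.0567] 0.134 0.015 10.5
marker w1 [ 0.464  -0.0562] 0.135 0.016 10.7
marker tri [[ 4.60676868e-01 -5.74234110e-02  1.09256961e-02  4.06348511e-04]]
```

```bash
python3 - <<'E'
from h import *
import pickle
s=shot('top');print('box',plane(s,[(220,163),(328,163)],.165).round(3))
org=np.array([.5358,.2556]);a=np.radians(-1.6);X=np.array([np.cos(a),np.sin(a)]);Y=np.array([-X[1],X[0]])
for n,off in(('w3',180),('w4',120)):
    w=pickle.load(open(n+'.pkl','rb'))
    z={'w3':{'torch':((86,60,.0405),(86,280,.0405)),'fileH':((671,30,.0375),(655,112,.0375)),'notch?':((262,62,.040),(378,65,.040),(494,67,.040))},
       'w4':{'torch':((78,60,.0405),(90,260,.0405)),'fileH':((660,30,.0375),(647,112,.0375)),'notch?':((372,66,.040),(487,70,.040))}}[n]
    for k,v in z.items():
        for p in v:
            q=plane(w,[np.array(p[:2])/2.3+[off,90]],p[2])[0,:2]-org;print(n,k,(1000*np.array([q@X,q@Y])).round(1))
for k,p in {'blue':(-.095,.09),'red':(-.095,.03),'amber':(-.095,-.03),'marker':(-.075,-.09)}.items():print(k,(org+p[0]*X+p[1]*Y).round(4))
E
```

```text
box [[ 0.571  0.107  0.165]
 [ 0.569 -0.237  0.165]]
w3 torch [-130.9 -150.3]
w3 torch [ -11.4 -151.5]
w3 fileH [-152.6  146.4]
w3 fileH [-111.8  147.6]
w3 notch? [-132.4  -59.8]
w3 notch? [-1.323e+02 -1.000e-01]
w3 notch? [-132.7   59.4]
w4 torch [-130.8 -149.6]
w4 torch [ -23.3 -150.4]
w4 fileH [-153.5  147.3]
w4 fileH [-112.4  147.6]
w4 notch? [-132.2    1.4]
w4 notch? [-131.7   60.8]
blue [0.4433 0.3482]
red [0.4417 0.2882]
amber [0.44   0.2283]
marker [0.4583 0.1677]
```

```bash
for i in 1 2 3; do python3 -m handwheel '[[0.14,0.04,-1,0.25,0,0,0],[0.14,0.04,-1,0.25,0,0,0],[0.14,0.04,-1,0.25,0,0,0],[0.14,0.04,-1,0.25,0,0,0],[0.14,0.04,-1,0.25,0,0,0]]' >/dev/null; done
python3 -m handwheel '[[0.14,0.04,-0.9,0.25,0,0,0],[0.14,0,0,0,0,0,-0.92],[0.14,0,0,0,0,0,-0.92],[0.14,0,0,0,0,0,-0.92],[0.14,0,0,0,0,0,0]]'
python3 -m handwheel '[[0.14,0,0,0,0,0,0],[0.14,0,0,0,0,0,0]]'; python3 snap.py a1
```

```text
clock: 8.65
tool_pos: [0.4534, -0.1677, 0.3046]
orientation: [180.0, -0.0, -163.6]
force: [-0.1, 0.5, -0.0]
opening: 0.0501
gripper_force: 0.0
clock: 8.9
tool_pos: [0.4542, -0.1669, 0.3047]
orientation: [180.0, 0.0, -163.6]
force: [0.6, 0.3, -0.1]
opening: 0.0501
gripper_force: 0.0
[ 0.45423801 -0.16694285  0.30466659]
```

View pics/a1.png

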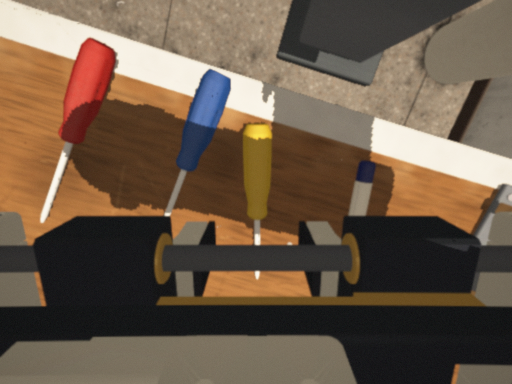

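The yellow handle stands upright at col 257, centred between the fingers, so I'll descend and grasp.

```bash
python3 -m handwheel '[[0.14,0,0,1,0,0,0],[0.14,0,0,1,0,0,0],[0.14,0,0,1,0,0,0],[0.14,0,0,1,0,0,0],[0.14,0,0,0.9,0,0,0]]'
python3 -m handwheel '[[0.14,0,0,0,0,0,0],[-1,0,0,0,0,0,0],[-1,0,0,0,0,0,0],[-1,0,0,0,0,0,0],[-1,0,0,0,0,0,0]]'
python3 -m handwheel '[[-1,0,0,0,0,0,0],[-1,0,0,-0.5,0,0,0],[-1,0,0,-1,0,0,0],[-1,0,0,-1,0,0,0],[-1,0,0,-1,0,0,0]]'
```

```text
clock: 9.57
tool_pos: [0.4545, -0.1667, 0.1813]
orientation: [-180.0, -0.0, -163.5]
force: [0.3, 0.1, 1.0]
opening: 0.0501
gripper_force: 0.0
clock: 10.2
tool_pos: [0.4547, -0.1667, 0.1829]
orientation: [-180.0, 0.1, -163.5]
force: [-0.4, 1.7, 5.4]
opening: 0.0238
gripper_force: 30.0
clock: 10.82
tool_pos: [0.4542, -0.1668, 0.2711]
orientation: [-180.0, 0.0, -163.5]
force: [0.4, 0.7, -0.9]
opening: 0.0241
gripper_force: 30.0
```

```bash
python3 -m handwheel '[[-1,0,0,-1,0,0,0],[-1,0,0,-0.2,0,0,1],[-1,0,0,0,0,0,1],[-1,0,0,0,0,0,1],[-1,0.06,0.8,0,0,0,0]]'
for i in 1 2 3; do python3 -m handwheel '[[-1,0.06,1,0,0,0,0],[-1,0.06,1,0,0,0,0],[-1,0.06,1,0,0,0,0],[-1,0.06,1,0,0,0,0],[-1,0.06,1,0,0,0,0]]' >/dev/null; done
python3 -m handwheel '[[-1,0,0,0,0,0,0],[-1,0,0,0,0,0,0],[-1,0,0,0,0,0,0]]'; python3 snap.py a2; python3 -c "
from h import *;shot('side','s2.png')
import cv2;a=cv2.imread('pics/a2.png')[:300];b=cv2.imread('pics/s2.png')[90:300,150:406];cv2.imwrite('pics/c2.png',np.hstack([cv2.resize(a,(440,300)),cv2.resize(b,(360,300))]))"
```

```text
clock: 11.45
tool_pos: [0.4532, -0.1471, 0.3003]
orientation: [-180.0, 0.0, 178.3]
force: [0.5, 0.3, -0.5]
opening: 0.0241
gripper_force: 30.0
clock: 13.7
tool_pos: [0.4406, 0.2281, 0.2998]
orientation: [-180.0, -0.0, 178.5]
force: [1.0, 0.9, -1.2]
opening: 0.0236
gripper_force: 30.0
[0.44058505 0.22805001 0.29982233]
```

View pics/c2.png

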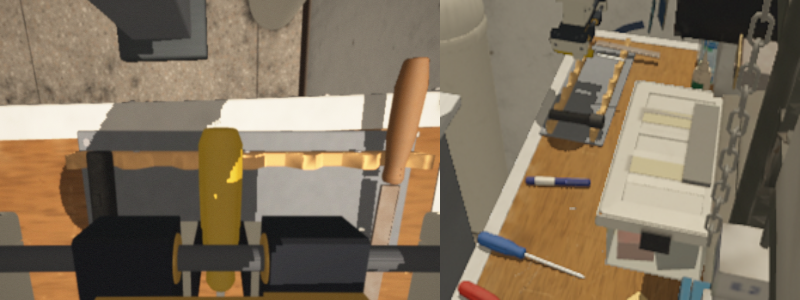

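The yellow screwdriver is held straight, over its gap between torch and file. Now I'll lower and release it.

```bash
python3 -m handwheel '[[-1,0,0,1,0,0,0],[-1,0,0,1,0,0,0],[-1,0,0,1,0,0,0],[-1,0,0,0.5,0,0,0],[-1,0,0,0.3,0,0,0]]'
python3 -m handwheel '[[-1,0,0,0.05,0,0,0],[-1,0,0,0,0,0,0],[-0.09,0,0,0,0,0,0],[-0.09,0,0,0,0,0,0],[-0.09,0,0,0,0,0,0]]'
python3 -m handwheel '[[-0.09,0,0,-0.5,0,0,0],[-0.09,0,0,-1,0,0,0],[-0.09,0,0,-1,0,0,0],[-0.09,0,0,-1,0,0,0],[-0.09,0,0,-1,0,0,0]]'
python3 snap.py a3;python3 -c "
from h import *;shot('side','s3.png')
import cv2;a=cv2.imread('pics/a3.png')[:300];b=cv2.imread('pics/s3.png')[90:215,210:360];cv2.imwrite('pics/c3.png',np.hstack([cv2.resize(a,(440,300)),cv2.resize(b,(360,300))]))"
```

```text
clock: 14.42
tool_pos: [0.441, 0.2286, 0.2048]
orientation: [-180.0, 0.0, 178.5]
force: [-7.8, -10.5, 39.6]
opening: 0.024
gripper_force: 29.9
clock: 15.05
tool_pos: [0.4408, 0.2289, 0.2036]
orientation: [180.0, 0.0, 178.5]
force: [0.3, -0.1, -0.6]
opening: 0.0391
gripper_force: 0.0
clock: 15.68
tool_pos: [0.4406, 0.2287, 0.3177]
orientation: [180.0, 0.0, 178.5]
force: [-1.2, 0.3, -0.8]
opening: 0.0398
gripper_force: 0.0
[0.44062368 0.22871534 0.31766009]
```

View pics/c3.png

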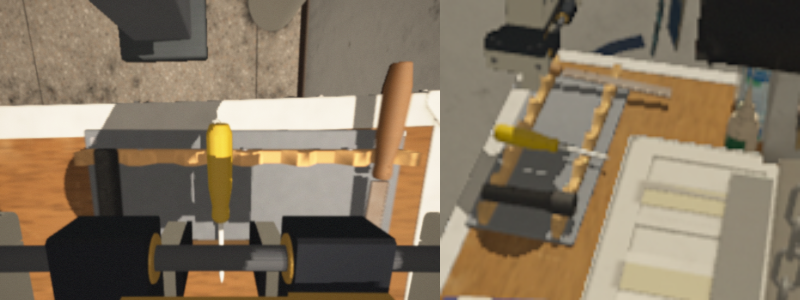

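Yellow lies in the -30 notch: handle in the near comb, blade in the far comb (crop cols 490-600). Contact came about 2 mm early, so I'll release higher next time. Now blue.

```bash
python3 -m handwheel '[[0.14,0,0,0,0,0,0.93],[0.14,-0.09,-0.97,0.04,0,0,0],[0.14,-0.09,-0.97,0.04,0,0,0],[0.14,-0.09,-0.97,0.04,0,0,0],[0.14,-0.09,-0.97,0.04,0,0,0]]'
for i in 1 2 3; do python3 -m handwheel '[[0.14,-0.09,-0.98,0.04,0,0,0],[0.14,-0.09,-0.98,0.04,0,0,0],[0.14,-0.09,-0.98,0.04,0,0,0],[0.14,-0.09,-0.98,0.04,0,0,0],[0.14,-0.09,-0.98,0.04,0,0,0]]' >/dev/null; done
python3 -m handwheel '[[0.14,0,0,0,0,0,0],[0.14,0,0,0,0,0,0],[0.14,0,0,0,0,0,0]]'; python3 - <<'E'
from meas import *
s=shot('wrist','b1.png')
for n in('blue','red'):
    c=cont(s,*HS[n]);o,a,L,wd=axis(plane(s,c,.015));print(n,(o+a*.017).round(4),round(L,4),round(wd,4),np.degrees(np.arctan2(a[1],a[0])).round(1))
E
```

```text
clock: 16.4
tool_pos: [0.4372, 0.1293, 0.3118]
orientation: [-180.0, -0.0, 173.0]
force: [1.1, -0.9, 0.4]
opening: 0.0502
gripper_force: 0.0
clock: 18.65
tool_pos: [0.4257, -0.2372, 0.297]
orientation: [180.0, 0.0, 173.0]
force: [0.5, 1.1, -0.1]
opening: 0.0501
gripper_force: 0.0
blue [ 0.4222 -0.2359] 0.0885 0.0272 -7.8
red [ 0.4185 -0.3417] 0.0712 0.0307 -11.2
```

```bash
python3 -m handwheel '[[0.14,0,0.04,1,0,0,0],[0.14,0,0,1,0,0,0],[0.14,0,0,1,0,0,0],[0.14,0,0,1,0,0,0],[0.14,0,0,0.6,0,0,0]]'
python3 -m handwheel '[[0.14,0,0,0,0,0,0],[-1,0,0,0,0,0,0],[-1,0,0,0,0,0,0],[-1,0,0,0,0,0,0],[-1,0,0,0,0,0,0]]'
python3 -m handwheel '[[-1,0,0,0,0,0,0],[-1,0,0,-0.5,0,0,0],[-1,0,0,-1,0,0,0],[-1,0,0,-1,0,0,0],[-1,0,0,-1,0,0,0]]'
python3 -m handwheel '[[-1,0,0,-1,0,0,0],[-1,0,0,-0.3,0,0,-0.9],[-1,0,0,0,0,0,0],[-1,0,0,0,0,0,0]]'
```

```text
clock: 19.32
tool_pos: [0.426, -0.2359, 0.1809]
orientation: [180.0, -0.1, 173.0]
force: [0.4, -0.0, 0.1]
opening: 0.05
gripper_force: 0.0
clock: 19.95
tool_pos: [0.4264, -0.2365, 0.1824]
orientation: [-180.0, 0.1, 172.9]
force: [0.7, 1.0, 3.8]
opening: 0.0251
gripper_force: 30.0
clock: 20.58
tool_pos: [0.4258, -0.2365, 0.2707]
orientation: [180.0, -0.0, 172.9]
force: [-0.3, 0.2, -1.7]
opening: 0.0253
gripper_force: 30.0
clock: 21.08
tool_pos: [0.4258, -0.2364, 0.3016]
orientation: [180.0, -0.0, 178.2]
force: [-0.3, 0.8, -1.1]
opening: 0.0249
gripper_force: 30.0
```

```bash
for i in 1 2 3 4; do python3 -m handwheel '[[-1,0,1,0,0,0,0],[-1,0,1,0,0,0,0],[-1,0,1,0,0,0,0],[-1,0,1,0,0,0,0],[-1,0,1,0,0,0,0]]' >/dev/null; done
python3 -m handwheel '[[-1,0,1,0,0,0,0],[-1,0,1,0,0,0,0],[-1,0,1,0,0,0,0],[-1,0,0.4,0,0,0,0],[-1,0,0,0,0,0,0]]'
python3 -m handwheel '[[-1,0,0,0,0,0,0],[-1,0,0,0,0,0,0]]'; python3 snap.py b2
```

```text
clock: 24.2
tool_pos: [0.443, 0.3489, 0.3016]
orientation: [-180.0, -0.0, 178.4]
force: [-0.0, 0.2, -0.1]
opening: 0.0255
gripper_force: 30.0
clock: 24.45
tool_pos: [0.4431, 0.3476, 0.302]
orientation: [-180.0, -0.0, 178.3]
force: [0.4, -0.0, -1.3]
opening: 0.025
gripper_force: 30.0
[0.44309803 0.3475912  0.30202956]
```

View pics/b2.png

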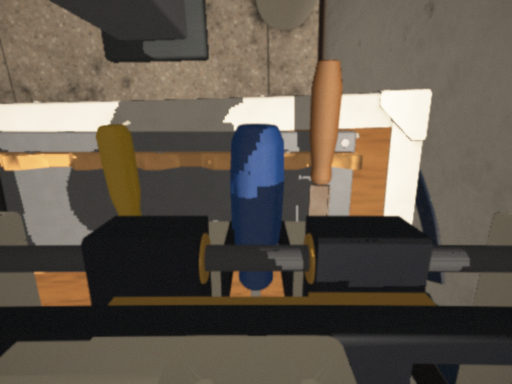

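Blue is held straight at col 257, with the file to its right (col 325) and yellow at col 118. I'll lower it.

```bash
python3 -m handwheel '[[-1,0,0.03,1,0,0,0],[-1,0,0,1,0,0,0],[-1,0,0,1,0,0,0],[-1,0,0,0.5,0,0,0],[-1,0,0,0.25,0,0,0]]'
python3 -m handwheel '[[-1,0,0,0.08,0,0,0],[-1,0,0,0,0,0,0],[-0.12,0,0,0,0,0,0],[-0.12,0,0,0,0,0,0],[-0.12,0,0,0,0,0,0]]'
python3 -m handwheel '[[-0.12,0,0,-0.5,0,0,0],[-0.12,0,0,-1,0,0,0],[-0.12,0,0,-1,0,0,0],[-0.12,0,0,-1,0,0,0],[-0.12,0,0,-1,0,0,0]]'
python3 snap.py b3;python3 -c "
from h import *;shot('side','s4.png')
import cv2;a=cv2.imread('pics/b3.png')[:300];b=cv2.imread('pics/s4.png')[90:215,210:360];cv2.imwrite('pics/c4.png',np.hstack([cv2.resize(a,(440,300)),cv2.resize(b,(360,300))]))"
```

```text
clock: 25.12
tool_pos: [0.4432, 0.3489, 0.2079]
orientation: [-180.0, -0.0, 178.3]
force: [1.2, 1.0, -0.0]
opening: 0.0252
gripper_force: 30.0
clock: 25.75
tool_pos: [0.4432, 0.3491, 0.2065]
orientation: [180.0, 0.0, 178.3]
force: [0.6, -0.3, 0.1]
opening: 0.0383
gripper_force: 0.0
clock: 26.38
tool_pos: [0.4431, 0.3489, 0.3205]
orientation: [180.0, 0.0, 178.3]
force: [-0.3, -0.1, -0.3]
opening: 0.0384
gripper_force: 0.0
[0.4430745  0.34890356 0.3205236 ]
```

View pics/c4.png

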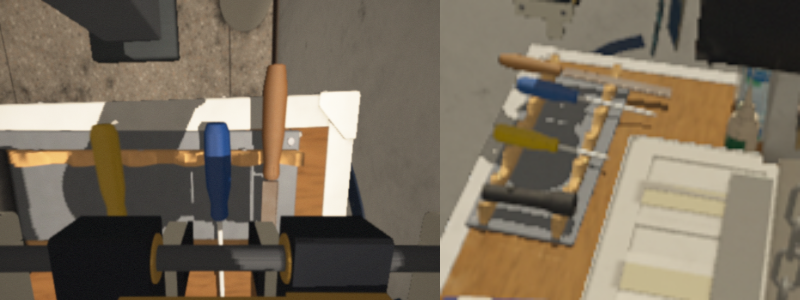

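Blue lies between yellow and the file, its blade in the far comb. Now red.

```bash
python3 -m handwheel '[[0.14,0,0,0,0,0,0.78],[0.14,0,0,0,0,0,0.79],[0.14,-0.17,-0.97,0.03,0,0,0],[0.14,-0.17,-0.97,0.03,0,0,0],[0.14,-0.17,-0.97,0.03,0,0,0]]' >/dev/null
for i in 1 2 3 4 5; do python3 -m handwheel '[[0.14,-0.17,-0.97,0.03,0,0,0],[0.14,-0.17,-0.97,0.03,0,0,0],[0.14,-0.17,-0.98,0.03,0,0,0],[0.14,-0.17,-0.98,0.03,0,0,0],[0.14,-0.18,-0.97,0.03,0,0,0]]' >/dev/null; done
python3 -m handwheel '[[0.14,0,0,0,0,0,0],[0.14,0,0,0,0,0,0],[0.14,0,0,0,0,0,0]]'; python3 - <<'E'
from meas import *
s=shot('wrist','r1.png')
c=cont(s,*HS['red']);o,a,L,wd=axis(plane(s,c,.015));print((o+a*.017).round(4),round(L,4),round(wd,4),np.degrees(np.arctan2(a[1],a[0])).round(1))
E
```

```text
clock: 30.6
tool_pos: [0.4299, -0.3425, 0.2978]
orientation: [180.0, 0.0, 168.9]
force: [0.1, 0.5, 0.9]
opening: 0.0502
gripper_force: 0.0
[ 0.4271 -0.3431] 0.087 0.0291 -11.9
```

```bash
python3 -m handwheel '[[0.14,-0.04,-0.03,1,0,0,0],[0.14,0,0,1,0,0,0],[0.14,0,0,1,0,0,0],[0.14,0,0,1,0,0,0],[0.14,0,0,0.62,0,0,0]]'
python3 -m handwheel '[[0.14,0,0,0,0,0,0],[-1,0,0,0,0,0,0],[-1,0,0,0,0,0,0],[-1,0,0,0,0,0,0],[-1,0,0,0,0,0,0]]'
python3 -m handwheel '[[-1,0,0,0,0,0,0],[-1,0,0,-0.5,0,0,0],[-1,0,0,-1,0,0,0],[-1,0,0,-1,0,0,0],[-1,0,0,-1,0,0,0]]'
python3 -m handwheel '[[-1,0,0,-1,0,0,0],[-1,0,0,-0.3,0,0,-0.79],[-1,0,0,0,0,0,-0.79],[-1,0,0,0,0,0,0],[-1,0,0,0,0,0,0]]'
```

```text
clock: 31.28
tool_pos: [0.4309, -0.3433, 0.1812]
orientation: [180.0, -0.1, 169.0]
force: [-0.3, 0.4, 0.2]
opening: 0.0498
gripper_force: 0.0
clock: 31.9
tool_pos: [0.4312, -0.344, 0.1828]
orientation: [-180.0, 0.1, 168.9]
force: [-0.4, 0.0, 4.3]
opening: 0.0259
gripper_force: 30.0
clock: 32.52
tool_pos: [0.4307, -0.3437, 0.2709]
orientation: [180.0, -0.0, 168.9]
force: [0.1, 0.3, -1.6]
opening: 0.0254
gripper_force: 30.0
clock: 33.15
tool_pos: [0.4308, -0.3438, 0.3022]
orientation: [180.0, -0.0, 178.3]
force: [0.5, 0.2, -1.1]
opening: 0.0255
gripper_force: 30.0
```

```bash
for i in 1 2 3 4 5; do python3 -m handwheel '[[-1,0.01,1,0,0,0,0],[-1,0.01,1,0,0,0,0],[-1,0.01,1,0,0,0,0],[-1,0.01,1,0,0,0,0],[-1,0.01,1,0,0,0,0]]' >/dev/null; done
python3 -m handwheel '[[-1,0.05,0.28,0,0,0,0],[-1,0,0,0,0,0,0],[-1,0,0,0,0,0,0],[-1,0,0,0,0,0,0]]'; python3 snap.py r2
```

```text
clock: 36.78
tool_pos: [0.4411, 0.2876, 0.3022]
orientation: [-180.0, -0.0, 178.4]
force: [-0.4, -0.7, -0.6]
opening: 0.0257
gripper_force: 30.0
[0.44114339 0.28757804 0.30224728]
```

View pics/r2.png

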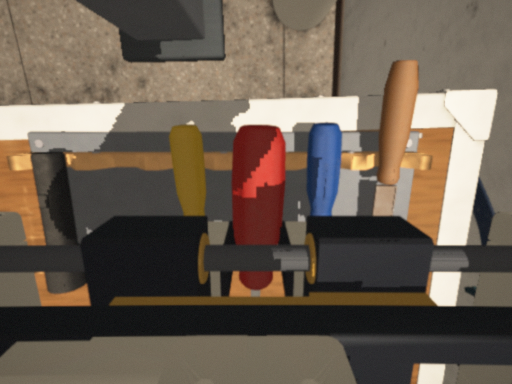

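Red is straight and midway between yellow (col 187) and blue (col 324). I'll lower it.

```bash
python3 -m handwheel '[[-1,0,0.03,1,0,0,0],[-1,0,0,1,0,0,0],[-1,0,0,1,0,0,0],[-1,0,0,0.5,0,0,0],[-1,0,0,0.25,0,0,0]]'
python3 -m handwheel '[[-1,0,0,0.08,0,0,0],[-1,0,0,0,0,0,0],[-0.12,0,0,0,0,0,0],[-0.12,0,0,0,0,0,0],[-0.12,0,0,0,0,0,0]]'
python3 -m handwheel '[[-0.12,0,0,-0.5,0,0,0],[-0.12,0,0,-1,0,0,0],[-0.12,0,0,-1,0,0,0],[-0.12,0,0,-1,0,0,0],[-0.12,0,0,-1,0,0,0]]'
```

```text
clock: 37.45
tool_pos: [0.4413, 0.2888, 0.2081]
orientation: [-180.0, -0.0, 178.4]
force: [-0.9, -0.1, -0.5]
opening: 0.0253
gripper_force: 30.0
clock: 38.08
tool_pos: [0.4412, 0.289, 0.2067]
orientation: [180.0, 0.0, 178.4]
force: [-0.4, -0.4, -0.1]
opening: 0.0381
gripper_force: 0.0
clock: 38.7
tool_pos: [0.4411, 0.2888, 0.3208]
orientation: [180.0, 0.0, 178.4]
force: [-0.3, 0.4, 0.7]
opening: 0.0386
gripper_force: 0.0
```

```bash
python3 -m handwheel '[[-0.1,0,0,0,0,0,-0.68],[-0.1,0,0,0,0,0,-0.68],[-0.1,0,0,0,0,0,-0.67],[-0.1,0.12,-0.98,0.06,0,0,0],[-0.1,0.12,-0.98,0.06,0,0,0]]' >/dev/null
for i in 1 2; do python3 -m handwheel '[[-0.1,0.12,-0.98,0.06,0,0,0],[-0.1,0.12,-0.98,0.06,0,0,0],[-0.1,0.12,-0.98,0.06,0,0,0],[-0.1,0.12,-0.98,0.06,0,0,0],[-0.1,0.12,-0.98,0.06,0,0,0]]' >/dev/null; done
python3 -m handwheel '[[-0.1,0.1,-0.98,0.06,0,0,0],[-0.1,0.1,-0.98,0.06,0,0,0],[-0.1,0,0,0,0,0,0],[-0.1,0,0,0,0,0,0],[-0.1,0,0,0,0,0,0]]';python3 snap.py m1
```

```text
clock: 41.2
tool_pos: [0.4637, -0.0557, 0.2981]
orientation: [180.0, 0.0, -169.4]
force: [-1.2, 0.7, -0.3]
opening: 0.0396
gripper_force: 0.0
[ 0.46370308 -0.05566785  0.29805849]
```

View pics/m1.png

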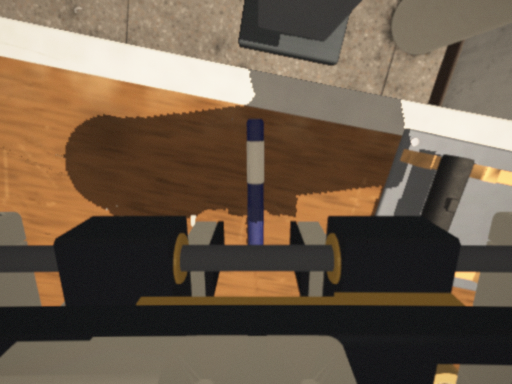

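The marker stands upright at col 256, centred. I'll grasp it.

```bash
python3 -m handwheel '[[-0.1,0,-0.02,1,0,0,0],[-0.1,0,0,1,0,0,0],[-0.1,0,0,1,0,0,0],[-0.1,0,0,1,0,0,0],[-0.1,0,0,0.72,0,0,0]]'
python3 -m handwheel '[[-0.1,0,0,0,0,0,0],[-1,0,0,0,0,0,0],[-1,0,0,0,0,0,0],[-1,0,0,0,0,0,0],[-1,0,0,0,0,0,0]]'
python3 -m handwheel '[[-1,0,0,0,0,0,0],[-1,0,0,-0.5,0,0,0],[-1,0,0,-1,0,0,0],[-1,0,0,-1,0,0,0],[-1,0,0,-1,0,0,0]]'
python3 -m handwheel '[[-1,0,0,-1,0,0,0],[-1,0,0,-0.3,0,0,0.68],[-1,0,0,0,0,0,0.68],[-1,0,0,0,0,0,0.68],[-1,0,0,0,0,0,0]]'
```

```text
clock: 41.88
tool_pos: [0.4638, -0.0558, 0.179]
orientation: [-180.0, -0.0, -169.4]
force: [-0.8, -0.2, -0.4]
opening: 0.0394
gripper_force: 0.0
clock: 42.5
tool_pos: [0.464, -0.0562, 0.1801]
orientation: [180.0, 0.0, -169.4]
force: [0.4, 1.5, 0.8]
opening: 0.0163
gripper_force: 30.0
clock: 43.12
tool_pos: [0.4638, -0.0564, 0.269]
orientation: [-180.0, 0.0, -169.4]
force: [-0.8, 0.1, 0.3]
opening: 0.0165
gripper_force: 30.0
clock: 43.75
tool_pos: [0.4638, -0.0564, 0.3006]
orientation: [180.0, 0.0, 178.4]
force: [-0.1, 0.4, -0.8]
opening: 0.0162
gripper_force: 30.0
```

```bash
python3 -m handwheel '[[-1,0.05,1,0,0,0,0],[-1,0.05,1,0,0,0,0],[-1,0.05,1,0,0,0,0],[-1,0.05,1,0,0,0,0],[-1,0.05,1,0,0,0,0]]' >/dev/null
python3 -m handwheel '[[-1,0.05,1,0,0,0,0],[-1,0.05,1,0,0,0,0],[-1,0.05,1,0,0,0,0],[-1,0.07,0.98,0,0,0,0],[-1,0,0,0,0,0,0]]' >/dev/null
python3 -m handwheel '[[-1,0,0,0,0,0,0],[-1,0,0,0,0,0,0]]'; python3 snap.py m2
```

```text
clock: 45.25
tool_pos: [0.4586, 0.1678, 0.3]
orientation: [-180.0, -0.0, 178.3]
force: [0.4, -0.0, 0.5]
opening: 0.0165
gripper_force: 30.0
[0.45860639 0.16778407 0.29998321]
```

View pics/m2.png

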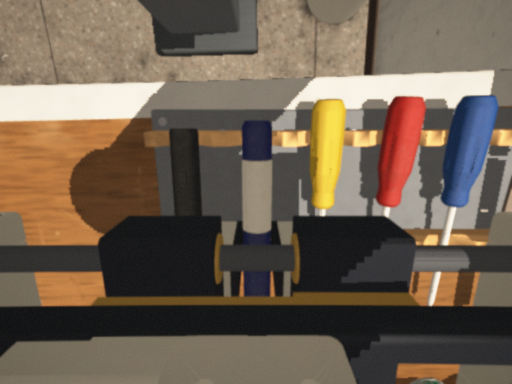

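The marker is straight between torch and yellow; yellow, red and blue all lie properly in the combs. I'll lower the marker.

```bash
python3 -m handwheel '[[-1,0,0,1,0,0,0],[-1,0,0,1,0,0,0],[-1,0,0,1,0,0,0],[-1,0,0,0.5,0,0,0],[-1,0,0,0.2,0,0,0]]'
python3 -m handwheel '[[-1,0,0,0.08,0,0,0],[-1,0,0,0,0,0,0],[-0.22,0,0,0,0,0,0],[-0.22,0,0,0,0,0,0],[-0.22,0,0,0,0,0,0]]'
python3 -m handwheel '[[-0.22,0,0,-0.5,0,0,0],[-0.22,0,0,-1,0,0,0],[-0.22,0,0,-1,0,0,0],[-0.22,0,0,-1,0,0,0],[-0.22,0,0,-1,0,0,0]]'
for i in 1 2; do python3 -m handwheel '[[0,0.5,-1,-0.5,0,0,0],[0,0.5,-1,-0.5,0,0,0],[0,0.5,-1,-0.5,0,0,0],[0,0,-1,0,0,0,0],[0,0,-1,0,0,0,0]]' >/dev/null; done
python3 -m handwheel '[[0,0,0,0,0,0,0],[0,0,0,0,0,0,0]]'
python3 snap.py m3;python3 -c "
from h import *;shot('side','s5.png')
import cv2;a=cv2.imread('pics/m3.png')[:300];b=cv2.imread('pics/s5.png')[90:215,210:360];cv2.imwrite('pics/c5.png',np.hstack([cv2.resize(a,(440,300)),cv2.resize(b,(360,300))]))"
```

```text
clock: 45.92
tool_pos: [0.4588, 0.1682, 0.207]
orientation: [-180.0, -0.0, 178.3]
force: [0.5, -0.3, 0.5]
opening: 0.0161
gripper_force: 30.0
clock: 46.55
tool_pos: [0.4587, 0.1685, 0.2056]
orientation: [180.0, 0.0, 178.3]
force: [0.4, 0.3, -0.1]
opening: 0.0336
gripper_force: 0.0
clock: 47.18
tool_pos: [0.4586, 0.1683, 0.3197]
orientation: [180.0, 0.0, 178.3]
force: [0.1, 0.2, -0.3]
opening: 0.0345
gripper_force: 0.0
clock: 48.68
tool_pos: [0.3763, -0.0793, 0.3934]
orientation: [180.0, 0.0, 178.3]
force: [-0.3, -0.5, -0.5]
opening: 0.0441
gripper_force: 0.0
[ 0.37630272 -0.0792623   0.3933913 ]
```

View pics/c5.png

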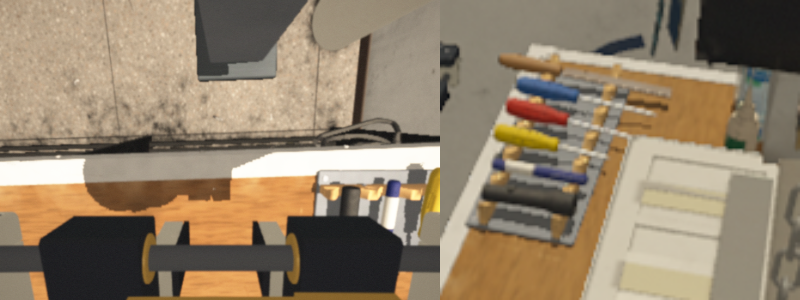

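The side view shows file, blue, red, yellow, marker and torch in order, each lying in both combs, and the arm is clear. I'll hand in.

```bash
python3 -c "
from plant import *
print(close_job())"
```

```text
the job is handed in; nothing more can be done
None
```

The four tools are in the rest, which now runs file, blue, red, yellow, marker, torch; I handed the job in at about 49 s with the arm clear, and no verdict has come back.

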